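Fit the right post in the dish-camera stand and hold its index plunger out

ROBOT

A 7-joint arm with a two-finger parallel gripper is mounted at the origin on the work surface. World frame = base frame: x ahead of the robot, y to its left, z up, the work surface at z = 0. Lengths are in m, angles in rad, forces in N, time in s.
With the tool pointing down it reaches from about 0.4 to 0.875 m from the base axis. Payload 19.3 kg.
Tool frame: the origin (TCP) lies midway between the tips of the shut fingers; the grasp point (between the pads) lies 19 mm behind it (bot.tcp_to_grasp is the distance from the TCP to the grasp point, in m); z points along the fingers, y is the direction in which the jaws open and shut (so a half turn about z gives the same grasp; the last joint's range is limited). The gripper opens to 85 mm and grips with 20 to 120 N. Pads are 22 mm wide; open, the fingers measure 114 mm over their backs; the gripper's body (76 mm by 85 mm) begins 54 mm behind the grasp point. The pads swing forward as they close: fully open they stand 13 mm farther back than shut.
Start: joints at [-1.414, 0.521, -0.036, 1.599, 0.021, 1.021, -0.113], TCP at [0.141, 0.609, 0.231] pointing down, gripper open.
Joint ranges: [-2.91, 2.91], [-0.3, 2.13], [-1.5, 1.42], [0.17, 2.43], [-1.26, 4.41], [0.16, 1.93], [-2.52, 2.52]. Speed limits (rad/s): [1.89, 1.89, 2.39, 2.39, 3.01, 3.01, 3.01].

INTERFACE

Orientations are given as [roll, pitch, yaw] about the fixed x, y, z axes, in that order (R = Rz(yaw) Ry(pitch) Rx(roll)).
In Python, from workcell import bot gives the robot as it stands. The module is installed in compiled form; this text tells all that it offers.
- The arm moves only by the tool drive_tool, never from a script. Its argument "series" is a list of rows, each a list of 5 numbers: the opening in per cent of the stroke, from 0 (shut) to 100 (fully open), then the shift along the world's x, y, z in m, then the turn about the world's z in rad. A call has 1 to 12 rows; each row shifts and turns the pose as measured when the row begins; what a row does not reach is not made up. A row lasts 1/10 s, in which the tool goes at most 50 mm and 8.59 degrees, less where a joint would pass 70% of its speed; a pose out of reach is approached as far as the arm can. A call with a gripper value outside its range is refused whole. The fingers move at their own pace and stop on an object; "newtons" is the grip in N (left out, the last holds). Time passes only in rows, so rows that do not move let the fingers close. It gives the time, the measured TCP pose, the force and the opening at its end, in the units of the state.
- bot.observe(): the state, without advancing time (a new reading comes with each control period).
- bot.grab_frame(name): name is "side" or "top" or "wrist"; returns the picture (384x512x3 uint8, red, green, blue); there is no depth.
- bot.camera_info(name): a dict with "fx", "fy", "cx", "cy" (pixels), "cam_to_world" (4x4, takes a point from camera to world coordinates). Camera axes: x right, y down, z forward; pixel columns grow to the right and rows downward; lengths in m; the calibration is good to about 2 mm. A picture is of the moment at which its call begins: read the wrist's pose just before it. camera_info takes no time and is no camera call; for the wrist camera it gives the pose at the moment of the call.
- bot.job_done(): hands the job in, once; it reports no verdict.
Trained networks look in the newest picture that a camera, given by its name, has taken for a name from the list of things; names that differ only in an ending like _2 or _b are one class to them, and where a whole thing is asked for, a point or a joint stands for the part that bears it (a point fixed in the world has none). Each returns a list of dicts, best first, with "conf" (0 to 1); they miss things now and then, are a little off and sometimes report something else, mostly with a low value. They report only what shows in the picture. A call takes as long as a camera call. They do not tell look-alikes from the thing itself.
- bot.masks_of(camera, target): "mask" (384x512 bool, what is visible of it) and "point" ([column, row] in pixels, amid what is visible of it).
The state is a dict: "clock": time; "qpos": joint angles; "qd": joint speeds; "joint_efforts": joint torques, N m; "position": TCP position; "tool_rot": TCP orientation; "force": force on the tool from outside, world axes, zero at the start; "moment": the same for the moment, N m; "grip_width": finger opening in m.
Only numpy, scipy, OpenCV 4.12 (cv2) and the standard library are available. Lean on these libraries where they do the work, as an engineer would, in place of code of your own. Each camera call takes 0.05 s, during which the arm holds its last target.

TASK

Find which of the two posts in the blue rack fits the socket of the white camera stand and slide it in upright, hole end down, until it stands by itself on the nose of the index plunger. Then pull the plunger's black knob fully back to its stop, so that the post drops home to the bottom of the socket, and finish while still holding the knob fully back: do not let go, because a colleague will now turn the post to line up its hole. Leave the other post standing in the rack, and do not disturb the culture dish, the beaker or the amber bottle.

Things in the scene. Friction and masses are not known exactly. Their poses are not given: they have to be found in the camera images.
- stand: Fixed camera stand. White base plate, x -80 to +80, y -200 to +50 mm, 12 mm thick, carrying an aluminium socket block 56 x 56 mm with its top 95 mm above the table. Origin on the table on the axis of the block's vertical bore; z up. The index plunger sticks out of the block's -x face, axis 55 mm above the table; its fixed 20 mm barrel ends 64 mm from the bore axis. The dish lies on the -y side.
- socket (a point): Centre of the flat floor of the block's blind bore, 35 mm above the table, axes as the stand. Bore 21.6 mm in diameter, 60 mm deep: its mouth is at z = +60 mm. The plunger's 8 mm nose enters from -x at z = +20 mm and at rest reaches 1 mm past the bore axis, so a post put in from above stands on it with its foot 24 mm above this floor.
- plunger (a joint): Travel in m of the sprung index plunger: 0 = sprung in (nose across the bore), 0.015 = pulled fully back to its stop (nose 3 mm clear of the bore, in the wall). It pulls straight and level along the stand's -x axis, towards the robot. The spring pushes it in with about 5 N at 0 and 11 N at 0.015; it does not stay out by itself.
- pull_knob (a point): Centre of the plunger's black pull knob: round about the stand's x axis, 26 mm long (13 mm either way), 30 mm in diameter over its outer 17 mm, narrowing to 22 mm next to the barrel. 55 mm above the table; at rest 79 mm from the bore axis on the stand's -x side. Moves with the plunger; axes as the stand.
- rack: Fixed blue post rack, a block 75 mm (x) by 165 mm (y) by 50 mm high with two round holes of 26 mm diameter at y = -40 and +40 mm, 40 mm deep (floors 10 mm above the table). Origin on the table under its centre, z up. Which post stands in which hole varies.
- slim_post_mid (a point): Middle (on the axis, 80 mm from either end) of the aluminium post 20 mm in diameter, 160 mm long; its z runs along the post to the top end, which has three fine dark rings. Foot with a 3 mm chamfer, and a 10 mm cross hole 20 mm above the foot. 0.1 to 0.2 kg. Starts upright in a rack hole, standing on the hole's floor.
- thick_post_mid (a point): The same for the other aluminium post, 24 mm in diameter, 160 mm long, 0.2 kg. Too thick for the socket, it belongs in the rack (either hole).
- dish: Bystander: clear culture dish with lid, 90 mm in diameter, 16 mm high, loose on the stand's black mat. Origin under its centre.
- beaker: Bystander: small glass beaker, 52 mm in diameter, 70 mm high, loose on the table. Origin under its centre.
- bottle: Bystander: amber glass bottle with black cap, 64 mm in diameter, 130 mm high, loose on the table. Origin under its centre.
Mind the look-alikes: they are no part of the job. What is shaped like the part that bears slim_post_mid but purple or yellow is not meant.

How it is judged:
By the outcome, as a careful person would: the job done as asked, in the order asked, and still so for the second after the job is handed in, while the arm keeps its last pose, push and grip.
It also fails if it takes over 58 s, if anything falls off the work surface, if the arm or the gripper's body presses on something with over 40 N, if the wrist force passes 120 N, or if a joint passes its speed limit or range.

## Working session

There is one attempt and no reset: what is moved stays moved. The work goes in short steps, Python scripts to look and compute and a tool call to move; the robot and the scene stay as the last step left them, time stands still between calls to the robot, and variables do not carry over. Pictures are saved under pics/ and viewed, and the job is handed in when it is done.

Besides the shell and the picture viewer there is one more tool, called after "Emit:" as name(argument=value, ...), one argument or row to a line, values as JSON. drive_tool: Moves the arm, as the interface text tells. Its arguments: {"type":"object","properties":{"series":{"type":"array","items":{"type":"array","items":{"type":"number"}}},"newtons":{"type":"number"}},"required":["series"]}

```bash
mkdir -p pics; ls; python3 - <<'E'
from workcell import bot
import cv2
s=bot.observe(); print({k:s[k] for k in ['clock','position','tool_rot','force','grip_width']}, bot.tcp_to_grasp)
for n in ['side','top','wrist']:
    im=bot.grab_frame(n); cv2.imwrite(f'pics/{n}0.png',im[:,:,::-1])
    c=bot.camera_info(n); print(n,c['fx'],c['fy'],c['cx'],c['cy']); print(c['cam_to_world'])
E
```

```text
pics
{'clock': 0.0, 'position': array([0.14051686, 0.60866171, 0.23075215]), 'tool_rot': array([-3.14048058e+00,  9.64287420e-05,  2.91473795e+00]), 'force': array([ 0.29252684, -0.17528426, -0.84282691]), 'grip_width': 0.0852830896268028} 0.0187
side 362.21559352708556 362.21559352708556 251.64590491765924 188.68166779291462
[[ 0.91762495 -0.22823247  0.32538345  0.27341416]
 [-0.39703268 -0.56378301  0.72423323 -0.8099981 ]
 [ 0.01815212 -0.79376235 -0.6079571   0.68639229]
 [ 0.          0.          0.          1.        ]]
top 397.8620583896538 397.8620583896538 262.6929204552372 192.6163832927176
[[ 0.02491113 -0.98892328  0.1463222   0.4240045 ]
 [-0.99954028 -0.0271695  -0.01345569 -0.10652567]
 [ 0.01728214 -0.14591973 -0.98914547  1.29635245]
 [ 0.          0.          0.          1.        ]]
wrist 307.5763725651694 307.5763725651694 253.5035595726807 189.47513835129422
[[ 2.25110079e-01  9.23935362e-01  3.09303896e-01  6.19703313e-02]
 [ 9.74333228e-01 -2.13315643e-01 -7.19110391e-02  6.27695880e-01]
 [-4.61792538e-04  3.17552963e-01 -9.48240424e-01  3.73045465e-01]
 [ 0.00000000e+00  0.00000000e+00  0.00000000e+00  1.00000000e+00]]
```

View pics/side0.png

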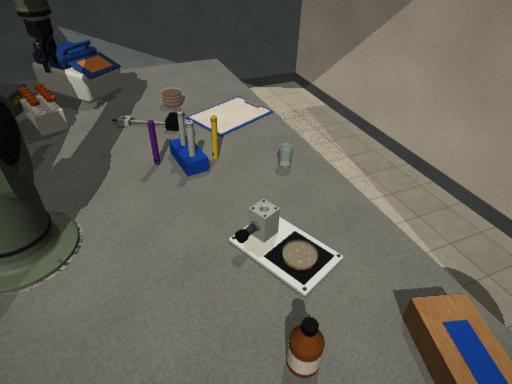

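View pics/top0.png

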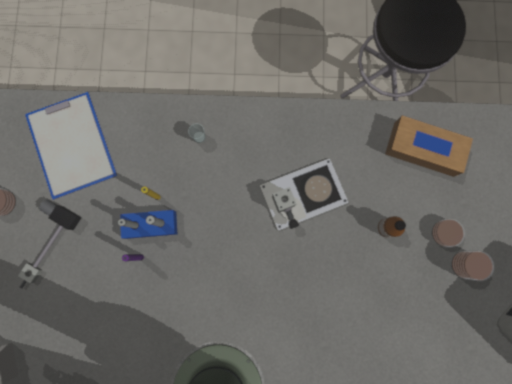

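View pics/wrist0.png

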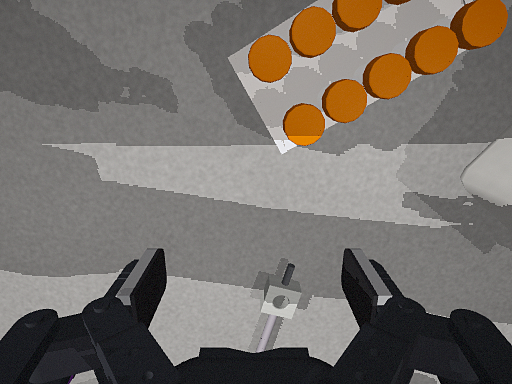

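Side: rack (188,158), yellow look-alike post (214,137), purple one (154,142), stand block (264,215). Top: rack (148,224), stand (300,195), dish (318,188). Now I'll enlarge these.

```bash
python3 - <<'E'
import cv2,numpy as np
s=cv2.imread('pics/side0.png');t=cv2.imread('pics/top0.png')
def crop(im,x0,y0,w,h,k): return cv2.resize(im[y0:y0+h,x0:x0+w],None,fx=k,fy=k,interpolation=cv2.INTER_CUBIC)
cv2.imwrite('pics/a1.png',np.hstack([crop(s,140,100,90,90,4),crop(s,225,190,90,90,4)]))
cv2.imwrite('pics/a2.png',np.hstack([crop(t,105,180,90,90,4),crop(t,258,150,90,90,4)]))
E
```

```text
(no output)
```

View pics/a1.png

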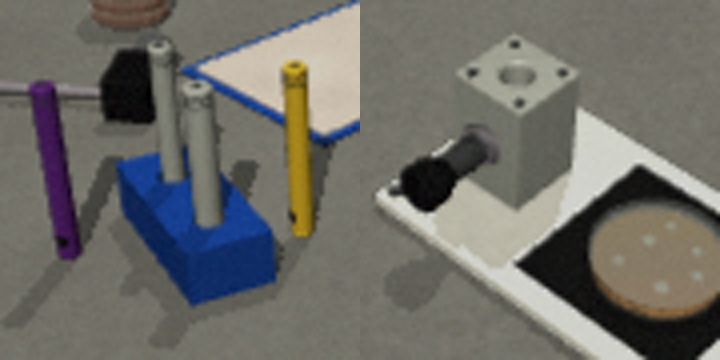

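View pics/a2.png

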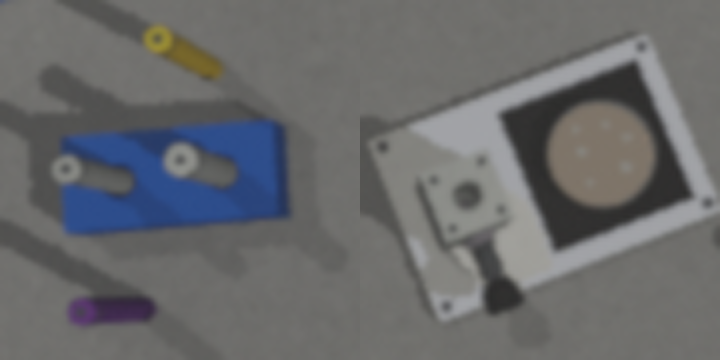

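```bash
cat > h.py <<'E'
from workcell import bot
import numpy as np, cv2
def ray(c,px):
    T=np.array(c['cam_to_world']); d=np.array([(px[0]-c['cx'])/c['fx'],(px[1]-c['cy'])/c['fy'],1.]); d=T[:3,:3]@d
    return T[:3,3],d/np.linalg.norm(d)
def tri(*obs):
    A=np.zeros((3,3));b=np.zeros(3);R=[]
    for c,p in obs:
        o,d=ray(c,p);M=np.eye(3)-np.outer(d,d);A+=M;b+=M@o;R.append((o,M))
    x=np.linalg.solve(A,b); return x,[round(1e3*np.linalg.norm(M@(x-o)),1) for o,M in R]
def onz(c,p,z):
    o,d=ray(c,p); return o+d*(z-o[2])/d[2]
def proj(c,X):
    T=np.array(c['cam_to_world']); p=T[:3,:3].T@(np.array(X)-T[:3,3]); return np.array([c['fx']*p[0]/p[2]+c['cx'],c['fy']*p[1]/p[2]+c['cy']])
E
python3 - <<'E'
from h import *
np.set_printoptions(precision=4,suppress=True)
t=bot.camera_info('top');s=bot.camera_info('side')
for n,a,b in [('mouth',(284.75,198.75),(264.25,208.75)),('knob',(293.5,223.75),(242,235.75)),('postL',(121.5,222.5),(180,111.75)),('postR',(150.25,220),(189.75,122)),('yellow',(144.5,190),(213.5,116.5)),('purple',(125,258),(150.5,121.5))]:
    print(n,*tri((t,a),(s,b)))
# plate corners (holes) top z=.012
P=lambda x,y,o:(o[0]+x/4,o[1]+y/4)
for p in [(375-360,143),(645-360,36),(440-360,320),(718-360,205)]:
    print('plate',onz(t,P(*p,(258,150)),.012))
for p in [(62,137),(283,121),(68,234),(288,216)]:
    print('rack',onz(t,P(*p,(105,180)),.05))
print('dish',onz(t,P(240,155,(258,150)),.03)); print('beaker',onz(t,(198,134),.04)); print('bottle',onz(t,(397,226),.12))
E
```

```text
mouth [ 0.5861 -0.1911  0.0931] [np.float64(1.2), np.float64(1.2)]
knob [ 0.5132 -0.2224  0.0546] [np.float64(1.1), np.float64(1.1)]
postL [0.4972 0.274  0.1661] [np.float64(2.2), np.float64(2.2)]
postR [0.5067 0.1937 0.1658] [np.float64(2.6), np.float64(2.6)]
yellow [0.5925 0.2181 0.1578] [np.float64(1.8), np.float64(1.8)]
purple [0.3983 0.26   0.1563] [np.float64(2.1), np.float64(2.1)]
plate [ 0.6366 -0.1203  0.012 ]
plate [ 0.7327 -0.3417  0.012 ]
plate [ 0.4937 -0.1763  0.012 ]
plate [ 0.5931 -0.4016  0.012 ]
rack [0.5279 0.3187 0.05  ]
rack [0.545  0.1476 0.05  ]
rack [0.4529 0.3083 0.05  ]
rack [0.4711 0.1395 0.05  ]
dish [ 0.6289 -0.3021  0.03  ]
beaker [0.7968 0.0916 0.04  ]
bottle [ 0.5088 -0.5238  0.12  ]
```

Left post (side 180,112 / top 121,222; y≈0.274) looks slimmer than the right one (side 190,122 / top 150,220). Yellow and purple posts outside the rack are look-alikes. I'll confirm with the wrist camera above the rack.

Emit:
drive_tool(
  series=[
    [100,0.0,0.0,0.04,0],
    [100,0.01,-0.01,0.035,-0.1],
    [100,0.03,-0.032,0.02,-0.12],
    [100,0.03,-0.032,0,-0.12],
    [100,0.032,-0.034,0,-0.12],
    [100,0.032,-0.034,0,-0.12],
    [100,0.032,-0.034,0,-0.12],
    [100,0.032,-0.034,0,-0.12],
    [100,0.032,-0.034,0,-0.12],
    [100,0.032,-0.034,0,-0.12],
    [100,0.032,-0.034,0,-0.12],
    [100,0.032,-0.034,0,-0.1],
  ],
)

```text
clock: 1.35
position: [0.47, 0.2502, 0.3274]
tool_rot: [-3.137, -0.006, 1.596]
force: [0.4, 1.5, 0.1]
grip_width: 0.0856
```

```bash
python3 - <<'E'
from h import *
s=bot.observe();print(s['clock'],s['position'],s['tool_rot'],s['qpos'])
E
```

```text
1.35 [0.47002474 0.25021785 0.32738905] [-3.13737076 -0.00585338  1.5958411 ] [-0.91292732  0.29625454  0.40920874  1.73265563 -0.13605336  1.14037058
 -0.43749933]
```

```bash
python3 - <<'E'
from h import *
import pickle
c=bot.camera_info('wrist'); im=bot.grab_frame('wrist'); 
pickle.dump((c,im),open('w1.pkl','wb'))
cv2.imwrite('pics/w1.png',im[:,:,::-1])
for n in ['slim_post_mid','thick_post_mid','rack']:
    for d in bot.masks_of('wrist',n): 
        m=d['mask'];ys,xs=np.nonzero(m);print(n,round(d['conf'],2),d['point'],xs.min(),xs.max(),ys.min(),ys.max(),m.sum())
E
```

```text
slim_post_mid 0.75 [278.2, 146.6] 267 291 123 157 584
slim_post_mid 0.74 [352.6, 184.7] 327 375 160 207 961
thick_post_mid 0.74 [274.0, 154.6] 244 305 97 216 5021
thick_post_mid 0.73 [280.7, 209.3] 270 297 180 232 1021
rack 0.57 [271.3, 153.1] 244 306 97 217 5234
```

View pics/w1.png

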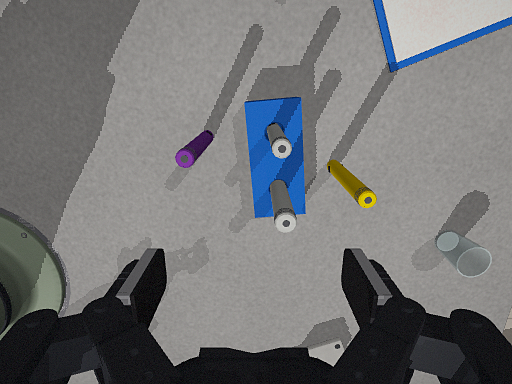

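Wrist picture: rack posts at (282,148) and (286,222), yellow at (367,200), purple at (186,157). I'll enlarge to compare diameters.

```bash
python3 - <<'E'
from h import *
im=cv2.imread('pics/w1.png')
cv2.imwrite('pics/w1c.png',cv2.resize(im[85:245,165:385],None,fx=3.6,fy=3.6,interpolation=cv2.INTER_CUBIC))
E
```

```text
(no output)
```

View pics/w1c.png

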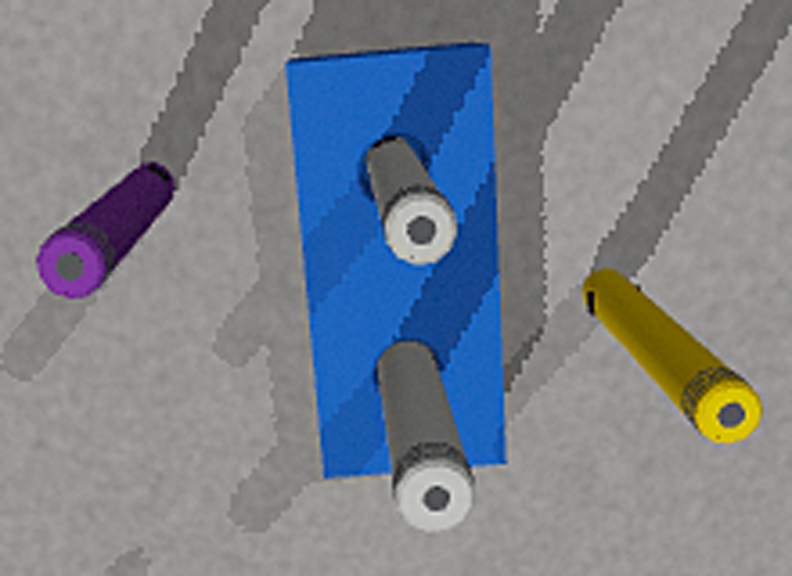

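```bash
python3 - <<'E'
from h import *
import pickle
np.set_printoptions(precision=4,suppress=True)
c,im=pickle.load(open('w1.pkl','rb'))
t=bot.camera_info('top');s=bot.camera_info('side')
for n,w,a,b in [('slim',(281.7,148.3),(121.5,222.5),(180,111.75)),('thick',(285.6,222.5),(150.25,220),(189.75,122))]:
    print(n,*tri((c,w),(t,a),(s,b)),tri((c,w),(t,a)),tri((c,w),(s,b)),onz(c,w,.17),onz(t,a,.17),onz(s,b,.17))
# rack outline in wrist
for p in [(288,61),(490,44),(325,477),(506,463)]: print(onz(c,(165+p[0]/3.6,85+p[1]/3.6),.05))
# slim end diameter
for a,b in [((384,229),(456,229)),((394,495),(475,495))]:
    f=lambda p:onz(c,(165+p[0]/3.6,85+p[1]/3.6),.17)
    print('dia',np.linalg.norm(f(a)-f(b)))
E
```

```text
slim [0.4975 0.2751 0.1652] [np.float64(0.6), np.float64(2.5), np.float64(2.1)] (array([0.4966, 0.2753, 0.1641]), [np.float64(1.5), np.float64(1.5)]) (array([0.4988, 0.2754, 0.1652]), [np.float64(0.9), np.float64(0.9)]) [0.4975 0.2765 0.17  ] [0.4948 0.2732 0.17  ] [0.4977 0.2654 0.17  ]
thick [0.5067 0.1944 0.165 ] [np.float64(0.5), np.float64(2.5), np.float64(2.8)] (array([0.5054, 0.1947, 0.1647]), [np.float64(1.1), np.float64(1.1)]) (array([0.508 , 0.1945, 0.1649]), [np.float64(1.5), np.float64(1.5)]) [0.5059 0.1971 0.17  ] [0.5039 0.1932 0.17  ] [0.5073 0.185  0.17  ]
[0.4573 0.3147 0.05  ]
[0.5305 0.3225 0.05  ]
[0.4751 0.1504 0.05  ]
[0.5491 0.1585 0.05  ]
dia 0.019661653948212766
dia 0.02391692025951426
```

Diameters 19.7 mm (upper, y≈0.275) vs 23.9 mm (lower): the slim post is the one at wrist (282,148), aluminium with rings up, and not yellow/purple. Moving above it.

Emit:
drive_tool(
  series=[
    [100,0.027,0.025,-0.02,-0.02],
    [100,0,0,-0.04,0],
    [100,0,0,-0.02,0],
    [100,0,0,0,0],
  ],
)

```text
clock: 1.95
position: [0.4947, 0.2815, 0.245]
tool_rot: [-3.137, -0.009, 1.587]
force: [0.1, 0.2, -0.1]
grip_width: 0.0857
```

```bash
python3 - <<'E'
from h import *
import pickle
s=bot.observe();print(s['clock'],s['position'],s['tool_rot'],s['qpos'])
c=bot.camera_info('wrist'); im=bot.grab_frame('wrist')
pickle.dump((c,im),open('w2.pkl','wb'))
cv2.imwrite('pics/w2.png',im[:,:,::-1])
print(proj(c,(.4972,.2755,.17)))
E
```

```text
1.95 [0.49469126 0.2815215  0.24504343] [-3.13692135 -0.0086047   1.58716176] [-0.88837319  0.44131528  0.37829363  1.75048153 -0.20205955  0.98665092
 -0.41455104]
[255.87990519 209.65956786]
```

View pics/w2.png

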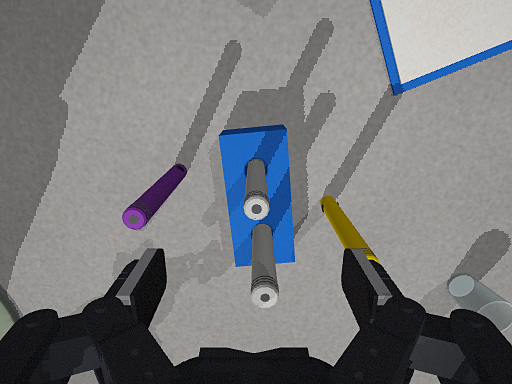

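```bash
python3 - <<'E'
from h import *
import pickle
np.set_printoptions(precision=4,suppress=True)
c1,_=pickle.load(open('w1.pkl','rb'));c2,im=pickle.load(open('w2.pkl','rb'))
cv2.imwrite('pics/w2c.png',cv2.resize(im[120:270,200:320,::-1],None,fx=4,fy=4,interpolation=cv2.INTER_CUBIC))
print(onz(c2,(257,207),.17),tri((c1,(281.7,148.3)),(c2,(257,207))))
E
```

```text
[0.498  0.2777 0.17  ] (array([0.4981, 0.2753, 0.164 ]), [np.float64(0.0), np.float64(0.0)])
```

View pics/w2c.png

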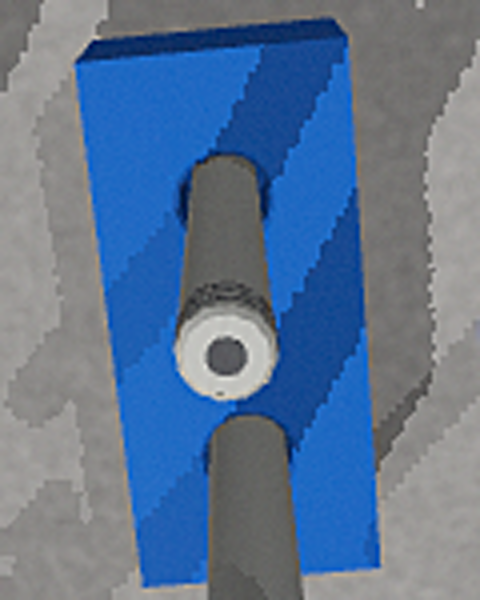

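Emit:
drive_tool(
  series=[
    [100,0.003,-0.005,-0.02,-0.016],
    [100,0,0,-0.04,0],
    [100,0,0,-0.035,0],
    [100,0,0,-0.02,0],
    [100,0,0,0,0],
  ],
)

```text
clock: 2.5
position: [0.4988, 0.2815, 0.1355]
tool_rot: [3.139, -0.017, 1.577]
force: [-0.0, 0.2, 0.4]
grip_width: 0.0856
```

Emit:
drive_tool(
  series=[
    [100,-0.001,-0.006,-0.017,0],
    [100,0,0,0,0],
    [100,0,0,0,0],
  ],
)

```text
clock: 2.8
position: [0.4994, 0.2781, 0.1237]
tool_rot: [3.134, -0.021, 1.58]
force: [-0.7, -0.6, 0.1]
grip_width: 0.0857
```

```bash
python3 - <<'E'
from h import *
s=bot.observe();print(s['clock'],s['position'],s['tool_rot'],s['qpos'],s['force'])
E
```

```text
2.8 [0.49939376 0.27814138 0.12365511] [ 3.13447383 -0.02101616  1.57964792] [-0.82404576  0.59256167  0.31099196  1.86275903 -0.28672217  0.71195697
 -0.33818172] [-0.68958385 -0.56621514  0.13725442]
```

Emit:
drive_tool(
  series=[
    [0,0,-0.001,0,0],
    [0,0,0,0,0],
    [0,0,0,0,0],
    [0,0,0,0,0],
    [0,0,0,0,0],
    [0,0,0,0,0],
  ],
  newtons=45,
)

```text
clock: 3.4
position: [0.5004, 0.279, 0.128]
tool_rot: [3.131, -0.025, 1.581]
force: [-0.7, -0.5, -0.2]
grip_width: 0.0187
```

Emit:
drive_tool(
  series=[
    [0,0,0,0.02,0],
    [0,0,0,0.03,0],
    [0,0,0,0.03,0],
    [0,0,0,0.03,0],
    [0,0,0,0.01,0],
    [0,0,0,0,0],
  ],
)

```text
clock: 4.0
position: [0.4993, 0.2778, 0.2503]
tool_rot: [3.134, -0.022, 1.58]
force: [-0.3, 0.1, -1.3]
grip_width: 0.0189
```

```bash
python3 - <<'E'
from h import *
s=bot.observe();print(s['clock'],s['position'],s['tool_rot'],s['qpos'],s['qd'],s['force'],s['grip_width'])
im=bot.grab_frame('side')
cv2.imwrite('pics/s2.png',cv2.resize(im[60:210,110:260,::-1],None,fx=4,fy=4,interpolation=cv2.INTER_CUBIC))
s=bot.observe();print(s['clock'],s['position'],s['tool_rot'])
E
```

```text
4.0 [0.49929055 0.27776602 0.25031669] [ 3.13392735 -0.02158955  1.58029862] [-0.88100489  0.43025859  0.38302351  1.75337963 -0.20712187  0.978172
 -0.40659828] [ 0.00074929  0.00125998 -0.00346053  0.005936   -0.00030527 -0.00970503
  0.00071574] [-0.26117843  0.14566383 -1.28220582] 0.018882801149411002
4.05 [0.49909519 0.27768505 0.24957757] [ 3.13457554 -0.02118154  1.58023092]
```

View pics/s2.png

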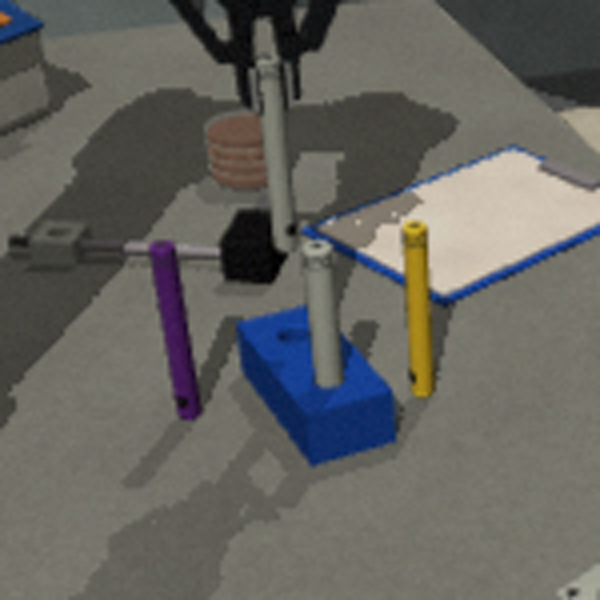

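Slim post lifted (side: foot above the rack, cross hole at its foot), thick post still in its hole. Lifting higher and carrying it to the stand.

Emit:
drive_tool(
  series=[
    [0,0,0,0.035,0],
    [0,0,0,0.04,0],
    [0,0,-0.02,0.01,0],
    [0,0.006,-0.035,0,0],
    [0,0.008,-0.045,0,0],
    [0,0.008,-0.045,0,0],
    [0,0.008,-0.045,0,0],
    [0,0.008,-0.045,0,0],
    [0,0.008,-0.045,0,0],
    [0,0.008,-0.045,0,0],
    [0,0.008,-0.045,0,0],
    [0,0.008,-0.045,0,0],
  ],
)

```text
clock: 5.25
position: [0.5604, -0.1516, 0.3165]
tool_rot: [-3.126, -0.014, 1.591]
force: [1.5, 0.9, -1.0]
grip_width: 0.0187
```

Emit:
drive_tool(
  series=[
    [0,0.008,-0.045,0,0],
    [0,0.004,-0.03,0,0],
    [0,0.002,-0.015,0,0],
    [0,0,0,0,0],
  ],
)

```text
clock: 5.65
position: [0.5696, -0.2545, 0.3078]
tool_rot: [-3.115, -0.012, 1.581]
force: [0.1, 0.5, -1.2]
grip_width: 0.0191
```

```bash
python3 - <<'E'
from h import *
s=bot.observe();print(s['clock'],s['position'],s['tool_rot'],s['qpos'],s['force'],s['grip_width'])
E
```

```text
5.65 [ 0.56955055 -0.25450841  0.30782924] [-3.11513197 -0.01244915  1.58054325] [-0.02372241  0.52192193  0.54765454  1.50226936 -0.27831717  1.22583112
  0.5766848 ] [ 0.11685216  0.50791623 -1.17129447] 0.019113608443654055
```

```bash
python3 - <<'E'
from h import *
import pickle
np.set_printoptions(precision=4,suppress=True)
c=bot.camera_info('wrist'); im=bot.grab_frame('wrist')
pickle.dump((c,im),open('w3.pkl','wb'))
cv2.imwrite('pics/w3.png',im[:,:,::-1])
print(proj(c,(.586,-.191,.095)))
im=bot.grab_frame('side');cv2.imwrite('pics/s3.png',cv2.resize(im[130:290,180:360,::-1],None,fx=4,fy=4,interpolation=cv2.INTER_CUBIC)[:600])
im=bot.grab_frame('top');cv2.imwrite('pics/t3.png',cv2.resize(im[130:270,220:380,::-1],None,fx=4,fy=4,interpolation=cv2.INTER_CUBIC))
s=bot.observe();print(s['clock'],s['position'],s['tool_rot'])
E
```

```text
[272.8061 106.897 ]
5.8 [ 0.5705 -0.2509  0.3088] [-3.1165 -0.0139  1.5844]
```

View pics/w3.png

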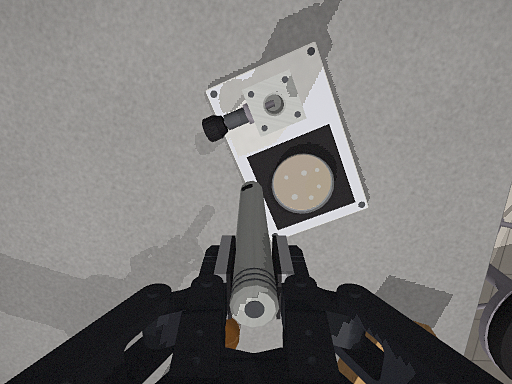

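View pics/s3.png

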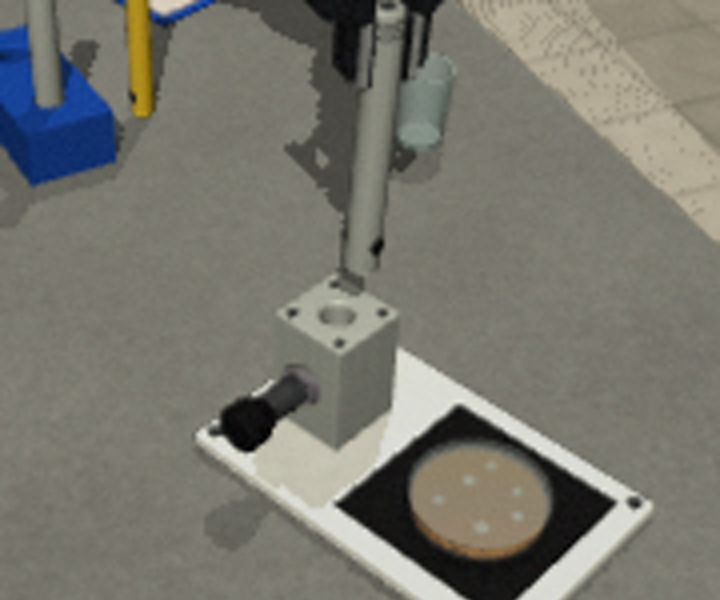

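View pics/t3.png

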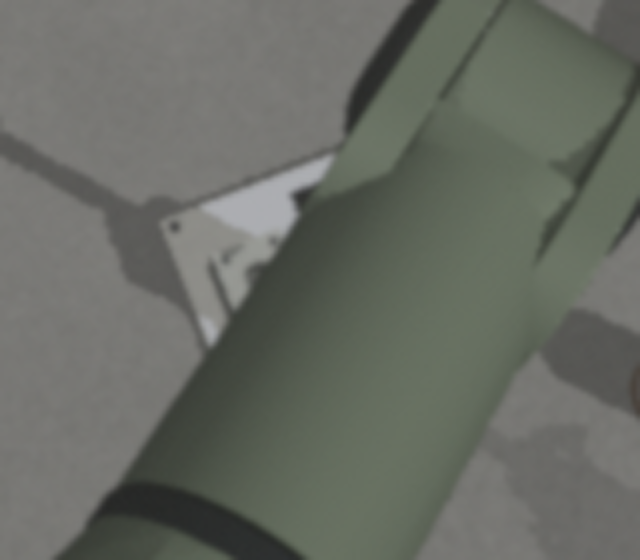

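```bash
python3 - <<'E'
from h import *
import pickle
np.set_printoptions(precision=4,suppress=True)
c,im=pickle.load(open('w3.pkl','rb'))
A=cv2.resize(im[60:150,190:320,::-1],None,fx=5,fy=5,interpolation=cv2.INTER_CUBIC)
cv2.imwrite('pics/w3c.png',A)
A=cv2.resize(im[170:340,200:310,::-1],None,fx=3.5,fy=3.5,interpolation=cv2.INTER_CUBIC)
cv2.imwrite('pics/w3d.png',A)
E
```

```text
(no output)
```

View pics/w3c.png

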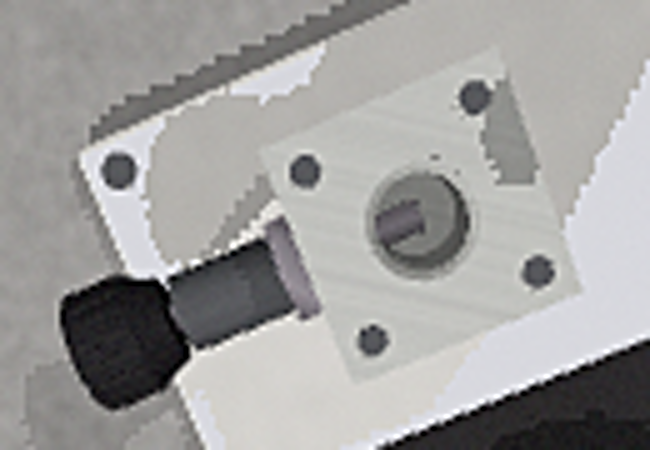

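View pics/w3d.png

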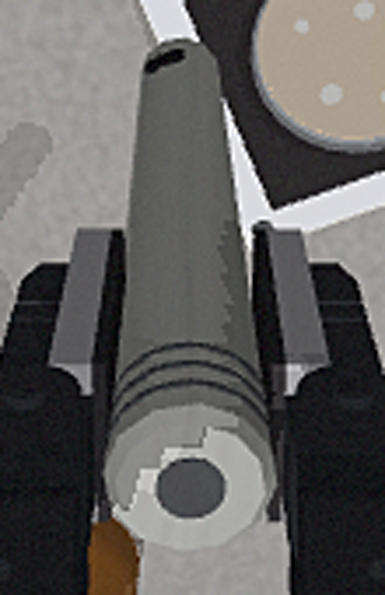

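```bash
cat >> h.py <<'E'
from scipy.spatial.transform import Rotation as Ro
def toolR(s): return Ro.from_euler('xyz',s['tool_rot']).as_matrix()
E
python3 - <<'E'
from h import *
import pickle
np.set_printoptions(precision=4,suppress=True)
c,im=pickle.load(open('w3.pkl','rb'))
t=bot.camera_info('top');sd=bot.camera_info('side')
f=lambda x,y:(190+x/5,60+y/5)
S=[onz(c,f(*p),.095) for p in [(305,171),(475,97),(538,271),(373,340)]]
for q in S: print(q)
m=np.mean(S,0);print('ctr',m)
e1=(S[1]-S[0]+S[2]-S[3])/2; print('x dir',np.arctan2(e1[1],e1[0]),np.linalg.norm(e1)); e2=(S[0]-S[3]+S[1]-S[2])/2; print(np.arctan2(-e2[0],e2[1]),np.linalg.norm(e2))
w=(274.3,104.1)
print('mouth tri',tri((c,w),(t,(284.75,198.75)),(sd,(264.25,208.75))),tri((c,w),(t,(284.75,198.75))),onz(t,(284.75,198.75),.095))
k=f(125,340)
print('knob',onz(c,k,.055),tri((c,k),(t,(293.5,223.75)),(sd,(242,235.75))))
# post
R=Ro.from_euler('xyz',[-3.1151,-.01245,1.5805]).as_matrix(); p=np.array([.56955,-.25451,.30783])
print('tool z',R[:,2])
for d in (.114,.118): print(d,p+R[:,2]*d,proj(c,p+R[:,2]*d),proj(sd,p+R[:,2]*d)); 
print(p-R[:,2]*.044,proj(c,p-R[:,2]*.044),proj(sd,p-R[:,2]*.044))
print('top tri',tri((c,(254.3,306.3)),(sd,(277.5,132)))); print('foot tri',tri((c,(252,187.7)),(sd,(270.3,195.5))))
E
```

```text
[ 0.5615 -0.1777  0.095 ]
[ 0.5984 -0.1619  0.095 ]
[ 0.614  -0.1986  0.095 ]
[ 0.5773 -0.2144  0.095 ]
ctr [ 0.5878 -0.1882  0.095 ]
x dir 0.40449498427492786 0.040040984388710205
0.40468371876953446 0.039914777244412475
mouth tri (array([ 0.587 , -0.1896,  0.0917]), [np.float64(1.7), np.float64(2.2), np.float64(1.2)]) (array([ 0.5878, -0.1903,  0.0755]), [np.float64(1.7), np.float64(1.7)]) [ 0.5847 -0.1906  0.095 ]
knob [ 0.5146 -0.2197  0.055 ] (array([ 0.5137, -0.2212,  0.053 ]), [np.float64(1.4), np.float64(1.9), np.float64(1.1)])
tool z [-0.0266  0.0122 -0.9996]
0.114 [ 0.5665 -0.2531  0.1939] [252.3425 185.6316] [269.3092 193.2587]
0.118 [ 0.5664 -0.2531  0.1899] [252.3533 184.258 ] [269.1698 194.6794]
[ 0.5707 -0.255   0.3518] [251.3686 309.92  ] [275.5895 129.2726]
top tri (array([ 0.5727, -0.258 ,  0.3467]), [np.float64(1.0), np.float64(1.0)])
foot tri (array([ 0.5667, -0.2565,  0.19  ]), [np.float64(0.7), np.float64(0.7)])
```

Wrist: bore mouth at (274,104), knob at (215,128), block screws a 40.0 mm square (good scale check), stand yaw 0.404 rad; post held with cross hole down, about 1.6° tilt. Moving foot to just above the bore, slowly.

Emit:
drive_tool(
  series=[
    [0,0.004,0.01,0,0],
    [0,0.004,0.012,0,0],
    [0,0.004,0.012,0,0],
    [0,0.004,0.012,0,0],
    [0,0.003,0.01,-0.01,0],
    [0,0.001,0.005,-0.015,0],
    [0,0,0,-0.02,0],
    [0,0,0,-0.015,0],
    [0,0,0,-0.005,0],
    [0,0,0,0,0],
  ],
)

```text
clock: 6.8
position: [0.5941, -0.1736, 0.2389]
tool_rot: [-3.117, -0.017, 1.596]
force: [-0.2, -0.1, -0.5]
grip_width: 0.0186
```

```bash
python3 - <<'E'
from h import *
import pickle
np.set_printoptions(precision=4,suppress=True)
s=bot.observe();print(s['clock'],s['position'],s['tool_rot'],toolR(s)[:,2],s['force'])
p=s['position'];print('foot',p+toolR(s)[:,2]*.116)
c=bot.camera_info('wrist'); im=bot.grab_frame('wrist')
pickle.dump((s,c,im),open('w4.pkl','wb'))
A=cv2.resize(im[60:340,150:380,::-1],None,fx=2.1,fy=2.1,interpolation=cv2.INTER_CUBIC)
cv2.imwrite('pics/w4.png',A)
im=bot.grab_frame('side');cv2.imwrite('pics/s4.png',cv2.resize(im[130:260,200:340,::-1],None,fx=4.5,fy=4.5,interpolation=cv2.INTER_CUBIC))
s=bot.observe();print(s['clock'],s['position'],s['tool_rot'])
E
```

```text
6.8 [ 0.5941 -0.1736  0.2389] [-3.1173 -0.017   1.5961] [-0.0248  0.0164 -0.9996] [-0.1607 -0.0995 -0.5004]
foot [ 0.5912 -0.1717  0.1229]
6.9 [ 0.5944 -0.174   0.2398] [-3.1185 -0.0168  1.596 ]
```

View pics/w4.png

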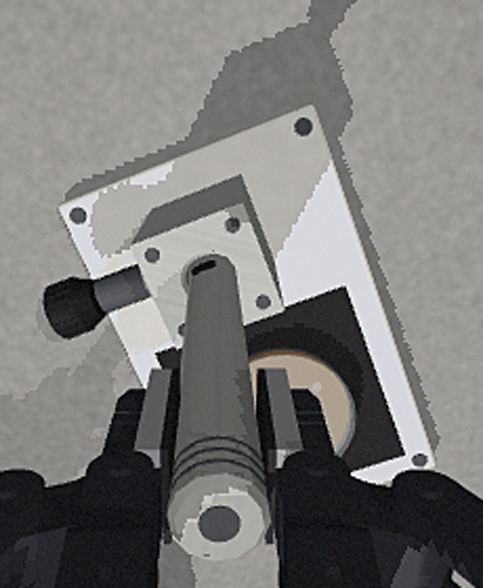

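View pics/s4.png

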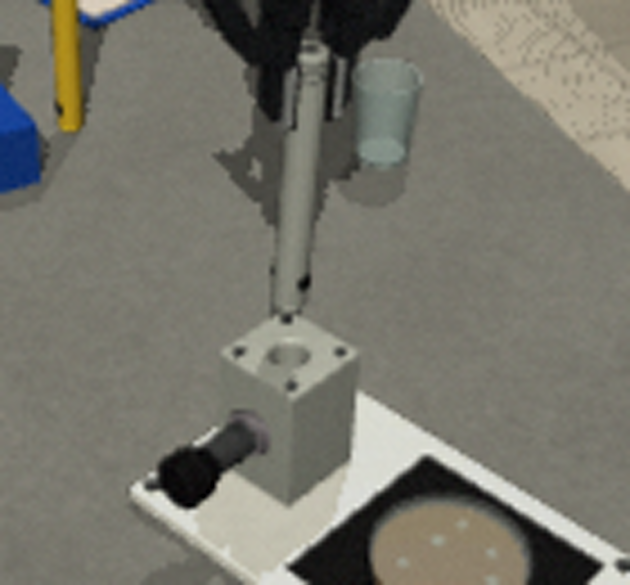

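```bash
python3 - <<'E'
from h import *
import pickle
np.set_printoptions(precision=4,suppress=True)
s,c,im=pickle.load(open('w4.pkl','rb'))
f=lambda x,y:(150+x/2.1,60+y/2.1)
a,b,d=[onz(c,f(*p),.095) for p in [(152,256),(263,302),(233,224)]]
print((a+b)/2,a,b,d)
sd=bot.camera_info('side')
g=lambda x,y:(200+x/4.5,130+y/4.5)
# side screws diag (238,352),(343,352) ; (287,318),(291,386)
for p in [(290,353)]: print(onz(sd,g(*p),.095))
print('foot side',tri((c,f(209,274)),(sd,g(288,304))),'top',tri((c,f(217,522)),(sd,g(313,50))))
p=s['position']+toolR(s)[:,2]*.116; print(proj(c,p),f(209,274),proj(sd,p),g(288,304))
E
```

```text
[ 0.5876 -0.1884  0.095 ] [ 0.5614 -0.1779  0.095 ] [ 0.6138 -0.1988  0.095 ] [ 0.5984 -0.1615  0.095 ]
[ 0.5873 -0.1924  0.095 ]
foot side (array([ 0.5899, -0.1787,  0.1189]), [np.float64(1.4), np.float64(1.4)]) top (array([ 0.5972, -0.178 ,  0.2782]), [np.float64(1.4), np.float64(1.4)])
[252.3591 184.9745] (249.52380952380952, 190.47619047619048) [262.8006 194.6229] (264.0, 197.55555555555554)
```

```bash
python3 - <<'E'
from h import *
import pickle
np.set_printoptions(precision=4,suppress=True)
s,c,im=pickle.load(open('w4.pkl','rb'))
f=lambda x,y:(150+x/2.1,60+y/2.1); g=lambda x,y:(200+x/4.5,130+y/4.5); sd=bot.camera_info('side')
for z in (.119,.121,.123): print(z,'wrist foot-bore',onz(c,f(209,274),z)-[.5876,-.1884,0],'side',onz(sd,g(288,304),z)-[.5873,-.1924,0])
A=cv2.resize(im[160:260,215:285,::-1],None,fx=6,fy=6,interpolation=cv2.INTER_CUBIC); cv2.imwrite('pics/w4c.png',A)
E
```

```text
0.119 wrist foot-bore [0.0011 0.0103 0.119 ] side [0.0039 0.0132 0.119 ]
0.121 wrist foot-bore [0.0012 0.0109 0.121 ] side [0.0028 0.011  0.121 ]
0.123 wrist foot-bore [0.0012 0.0115 0.123 ] side [0.0017 0.0088 0.123 ]
```

View pics/w4c.png

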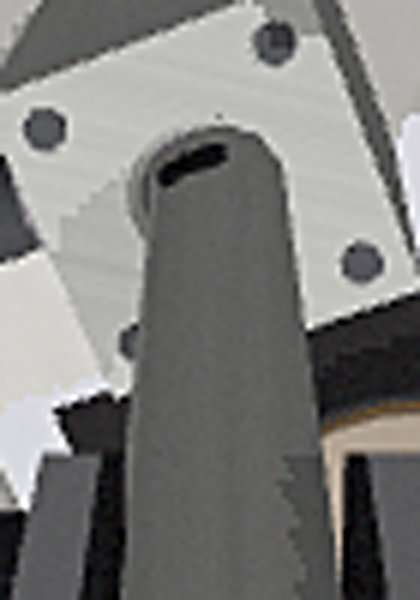

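Emit:
drive_tool(
  series=[
    [0,-0.001,-0.004,-0.004,0],
    [0,-0.001,-0.004,-0.005,0],
    [0,-0.001,-0.002,-0.005,0],
    [0,0,0,-0.003,0],
    [0,0,0,0,0],
  ],
)

```text
clock: 7.4
position: [0.5916, -0.1858, 0.2231]
tool_rot: [-3.121, -0.016, 1.595]
force: [-0.4, -0.7, -0.8]
grip_width: 0.019
```

```bash
cat > look.py <<'E'
from h import *
import pickle,sys
np.set_printoptions(precision=4,suppress=True)
n=sys.argv[1]
s=bot.observe();print(s['clock'],s['position'],s['tool_rot'],toolR(s)[:,2],s['force'])
c=bot.camera_info('wrist'); im=bot.grab_frame('wrist'); pickle.dump((s,c,im),open(n+'.pkl','wb'))
A=cv2.resize(im[140:260,190:310,::-1],None,fx=5,fy=5,interpolation=cv2.INTER_CUBIC)
sm=bot.grab_frame('side');B=cv2.resize(sm[120:240,210:330,::-1],None,fx=5,fy=5,interpolation=cv2.INTER_CUBIC)
cv2.imwrite('pics/%s.png'%n,cv2.resize(np.hstack([A,B]),(800,400),interpolation=cv2.INTER_AREA))
s=bot.observe();print(s['clock'],s['position'],s['tool_rot'])
E
python3 look.py w5
```

```text
7.4 [ 0.5916 -0.1858  0.2231] [-3.121  -0.0161  1.5949] [-0.0209  0.0156 -0.9997] [-0.4376 -0.7136 -0.8314]
7.5 [ 0.5917 -0.1858  0.2235] [-3.1214 -0.0159  1.5951]
```

View pics/w5.png

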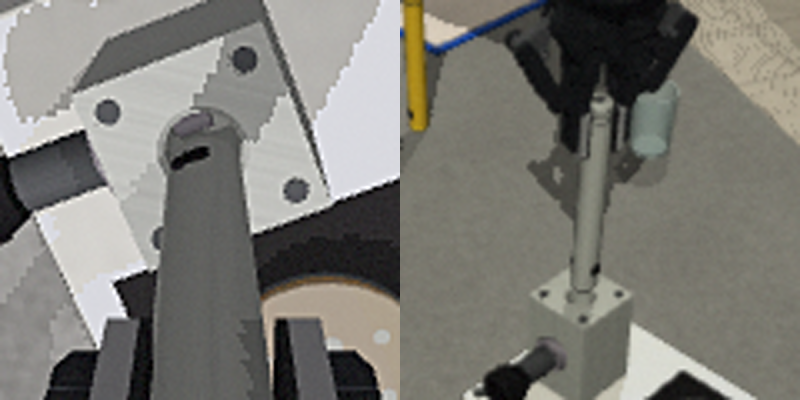

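```bash
python3 - <<'E'
from h import *
import pickle
np.set_printoptions(precision=4,suppress=True)
s,c,im=pickle.load(open('w5.pkl','rb'))
f=lambda x,y:(190+x*.3,140+y*.3)
a,b,d=[onz(c,f(*p),.095) for p in [(108,112),(296,190),(245,59)]]
print('bore',(a+b)/2,np.linalg.norm(a-b))
for z in (.107,.110): print(onz(c,f(205,158),z))
p=s['position']+toolR(s)[:,2]*.113+[0,-.0027,0];print('model',p,(np.array(proj(c,p))-[190,140])/.3)
A=cv2.resize(im[150:230,220:280,::-1],None,fx=7,fy=7,interpolation=cv2.INTER_CUBIC).copy()
def dr(P,rad,col):
    th=np.linspace(0,2*np.pi,60); pts=[proj(c,P+np.array([rad*np.cos(t),rad*np.sin(t),0])) for t in th]
    pts=((np.array(pts)-[220,150]+.5)*7).astype(np.int32); cv2.polylines(A,[pts],True,col,1)
dr(p,.010,(0,0,255)); dr(p+[0,0,-.003],.007,(255,0,0)); dr(np.array([.5877,-.1883,.095]),.0108,(0,255,0))
cv2.imwrite('pics/w5c.png',A)
E
```

```text
bore [ 0.5876 -0.1881  0.095 ] 0.05651878834567928
[ 0.5884 -0.1863  0.107 ]
[ 0.5885 -0.1854  0.11  ]
model [ 0.5892 -0.1867  0.1101] [207.5784 162.9   ]
```

View pics/w5c.png

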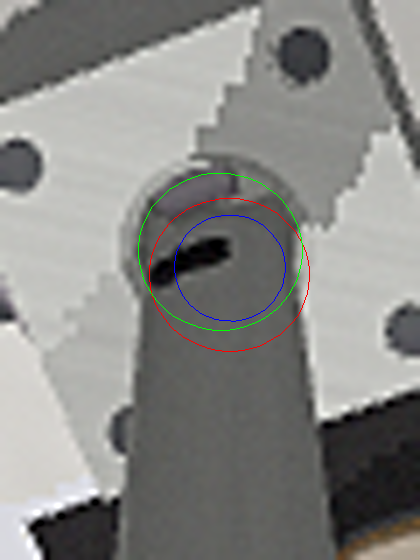

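Foot is within about 1–2 mm of the bore axis (wrist crop: post centre ~(251,188), bore ~(250,182) px), well inside chamfer capture. Small correction, then slow descent watching the force.

Emit:
drive_tool(
  series=[
    [0,-0.0013,-0.0015,-0.003,0],
    [0,0,0,-0.005,0],
    [0,0,0,-0.005,0],
    [0,0,0,-0.005,0],
    [0,0,0,-0.003,0],
  ],
)

```text
clock: 8.0
position: [0.5906, -0.1863, 0.2013]
tool_rot: [-3.122, -0.017, 1.596]
force: [-0.1, 1.2, 0.5]
grip_width: 0.0187
```

```bash
python3 look.py w6
```

```text
8.0 [ 0.5906 -0.1863  0.2013] [-3.1221 -0.0171  1.5959] [-0.0199  0.0166 -0.9997] [-0.1345  1.2305  0.5446]
8.1 [ 0.5905 -0.1864  0.2012] [-3.1217 -0.017   1.5959]
```

View pics/w6.png

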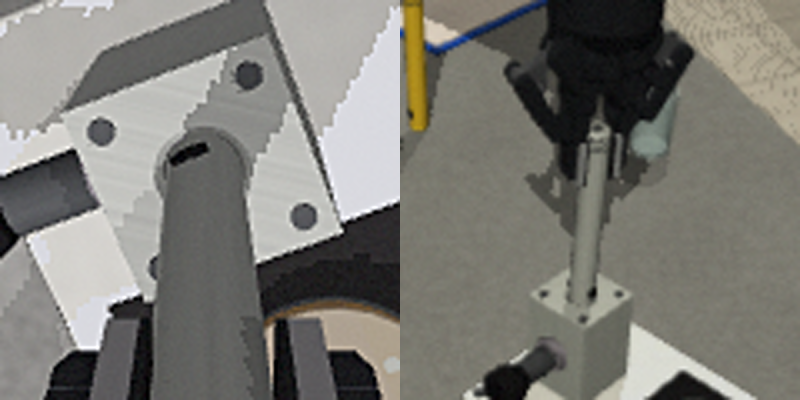

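Foot has entered the bore (no push-back). Continuing down to the nose.

Emit:
drive_tool(
  series=[
    [0,0,0,-0.005,0],
    [0,0,0,-0.005,0],
    [0,0,0,-0.005,0],
    [0,0,0,-0.004,0],
    [0,0,0,-0.003,0],
  ],
)

```text
clock: 8.6
position: [0.5904, -0.1862, 0.1777]
tool_rot: [-3.121, -0.017, 1.596]
force: [-1.8, 2.0, 0.3]
grip_width: 0.0186
```

```bash
python3 look.py w7
```

```text
8.6 [ 0.5904 -0.1862  0.1777] [-3.1214 -0.0174  1.5961] [-0.0207  0.0168 -0.9996] [-1.7829  2.012   0.2811]
8.7 [ 0.5903 -0.1862  0.1776] [-3.1211 -0.0174  1.596 ]
```

View pics/w7.png

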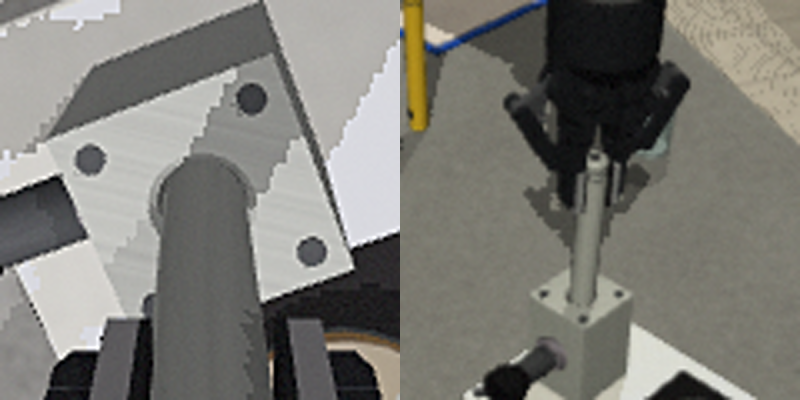

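Emit:
drive_tool(
  series=[
    [0,0,0,-0.0015,0],
    [0,0,0,-0.0015,0],
    [0,0,0,-0.001,0],
  ],
)

```text
clock: 9.0
position: [0.591, -0.1866, 0.1752]
tool_rot: [-3.123, -0.017, 1.596]
force: [-5.1, 3.8, 17.1]
grip_width: 0.019
```

Fz = 17 N at foot height ≈0.059 m: standing on the nose, as expected. Releasing.

Emit:
drive_tool(
  series=[
    [0,0,0,0.001,0],
    [60,0,0,0.0,0],
    [60,0,0,0,0],
    [60,0,0,0,0],
  ],
)

```text
clock: 9.4
position: [0.5916, -0.1877, 0.1772]
tool_rot: [-3.126, -0.015, 1.595]
force: [-0.1, 0.2, 0.4]
grip_width: 0.0508
```

```bash
python3 look.py w8
```

```text
9.4 [ 0.5916 -0.1877  0.1772] [-3.1255 -0.0154  1.5955] [-0.0164  0.015  -0.9998] [-0.12    0.2174  0.3577]
9.5 [ 0.5915 -0.1876  0.1771] [-3.1253 -0.0156  1.5955]
```

View pics/w8.png

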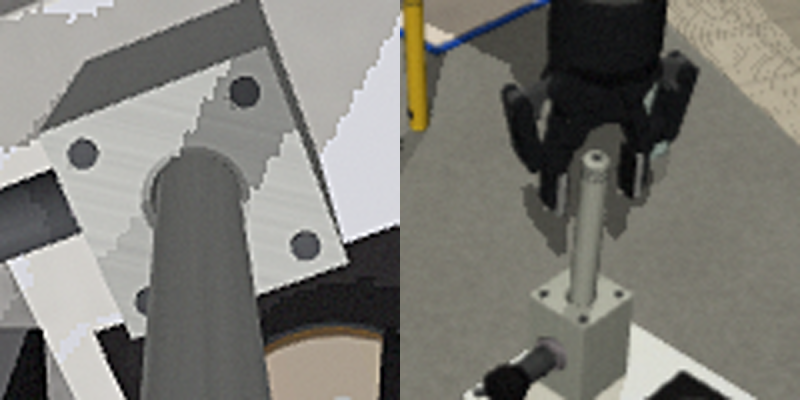

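Post stands on its own in the socket, (side ~(600,160)–(585,300) in the panel), fingers clear. Raise straight up.

Emit:
drive_tool(
  series=[
    [75,0,0,0.015,0],
    [75,0,0,0.02,0],
    [75,0,0,0.025,0],
    [75,0,0,0.03,0],
    [75,0,0,0.03,0],
    [75,0,0,0.01,0],
    [75,-0.01,-0.004,0.0,0.05],
    [75,-0.02,-0.01,0.0,0.1],
    [75,-0.02,-0.01,0.0,0.12],
    [75,-0.02,-0.008,0.0,0.12],
    [75,-0.01,0,0.0,0.12],
    [75,0,0,0.0,0.12],
  ],
)

```text
clock: 10.7
position: [0.5073, -0.2218, 0.3209]
tool_rot: [-3.128, -0.011, 2.246]
force: [0.6, 0.2, 0.6]
grip_width: 0.0644
```

```bash
python3 - <<'E'
from h import *
np.set_printoptions(precision=4,suppress=True)
s=bot.observe();print(s['clock'],s['position'],s['tool_rot'],s['qpos'],toolR(s)[:,2])
E
```

```text
10.7 [ 0.5073 -0.2218  0.3209] [-3.1281 -0.0115  2.2457] [-0.0082  0.3521  0.4192  1.6783 -0.1469  1.1602  1.1243] [-0.0177  0.0005 -0.9998]
```

Emit:
drive_tool(
  series=[
    [75,0,0,0,0.14],
    [75,0,0,0,0.14],
    [75,0,0,0,0.14],
    [75,0,0,0,0.14],
    [75,0,0,0,0.14],
    [75,0,0,0,0.14],
    [75,0,0,0,0.14],
    [75,0,0,0,0.14],
    [75,0,0,0,0.05],
    [75,0,0,0,0],
  ],
)

```text
clock: 11.7
position: [0.505, -0.2235, 0.3258]
tool_rot: [-3.126, -0.01, -2.817]
force: [0.3, 0.1, -0.5]
grip_width: 0.0639
```

```bash
python3 - <<'E'
from h import *
np.set_printoptions(precision=4,suppress=True)
s=bot.observe();print(s['clock'],s['position'],s['tool_rot'],s['qpos'],toolR(s)[:,2])
E
```

```text
11.7 [ 0.505  -0.2235  0.3258] [-3.1261 -0.0096 -2.8173] [ 0.163   0.3162  0.1781  1.6816 -0.0406  1.1468  2.2443] [-0.0041 -0.0178 -0.9998]
```

Emit:
drive_tool(
  series=[
    [75,0.006,0.002,0,0.06],
    [75,0,0,-0.01,0.02],
    [75,0,0,-0.01,0],
    [75,0,0,0,0],
  ],
)

```text
clock: 12.1
position: [0.5103, -0.2219, 0.3046]
tool_rot: [-3.126, -0.01, -2.743]
force: [0.1, -0.3, 0.3]
grip_width: 0.0642
```

```bash
python3 - <<'E'
from h import *
import pickle
np.set_printoptions(precision=4,suppress=True)
s=bot.observe();print(s['clock'],s['position'],s['tool_rot'],s['qpos'],toolR(s)[:,2])
c=bot.camera_info('wrist'); im=bot.grab_frame('wrist'); pickle.dump((s,c,im),open('w9.pkl','wb'))
cv2.imwrite('pics/w9.png',im[:,:,::-1])
sm=bot.grab_frame('side');cv2.imwrite('pics/s9.png',cv2.resize(sm[100:270,180:340,::-1],None,fx=3.5,fy=3.5,interpolation=cv2.INTER_CUBIC))
for z,k in ((.055,.079),(.055,.092),(.055,.066)): print(proj(c,(.5877-k*.9193,-.1883-k*.3936,z)))
print(proj(c,(.5877,-.1883,.219)))
E
```

```text
12.1 [ 0.5103 -0.2219  0.3046] [-3.1257 -0.01   -2.7433] [ 0.1715  0.3398  0.1607  1.7025 -0.039   1.1006  2.3099] [-0.003  -0.0186 -0.9998]
[256.8842 158.2561]
[256.8539 148.3215]
[256.9139 167.9935]
[256.055  287.2337]
```

View pics/w9.png

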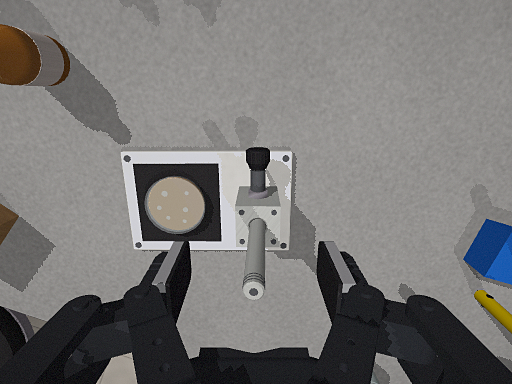

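View pics/s9.png

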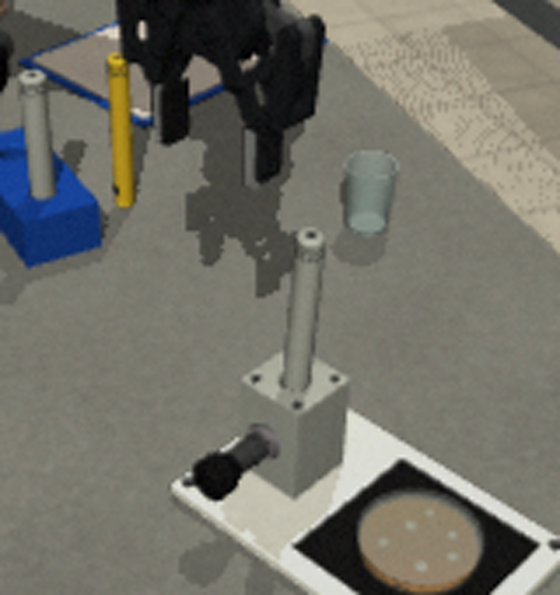

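Wrist: knob at (257,159) where predicted (257,158), aligned with tool axes; post stands at (254,292); dish and bottle clear. Descending over the knob.

Emit:
drive_tool(
  series=[
    [75,0.001,0.001,-0.03,0],
    [75,0,0,-0.04,0],
    [75,0,0,-0.04,0],
    [75,0,0,-0.04,0],
    [75,0,0,-0.02,0],
    [75,0,0,-0.005,0],
  ],
)

```text
clock: 12.8
position: [0.5126, -0.222, 0.1282]
tool_rot: [-3.12, -0.004, -2.749]
force: [-1.1, 0.0, 1.0]
grip_width: 0.064
```

```bash
python3 - <<'E'
from h import *
import pickle
np.set_printoptions(precision=4,suppress=True)
s=bot.observe();print(s['clock'],s['position'],s['tool_rot'],s['qpos'],toolR(s)[:,2])
c=bot.camera_info('wrist'); im=bot.grab_frame('wrist'); pickle.dump((s,c,im),open('w10.pkl','wb'))
cv2.imwrite('pics/w10.png',im[:,:,::-1])
for z,k in ((.055,.079),(.055,.092),(.055,.066)): print(proj(c,(.5877-k*.9193,-.1883-k*.3936,z)))
d=np.array(s['position'][:2])-[.5877,-.1883]; print('stand frame',d@[.9193,.3936],d@[-.3936,.9193])
E
```

```text
12.8 [ 0.5126 -0.222   0.1282] [-3.1199 -0.0036 -2.7488] [ 0.1992  0.5505  0.1271  1.8846 -0.0736  0.7002  2.327 ] [ 0.005  -0.0214 -0.9998]
[257.3275 204.5879]
[257.1855 188.1189]
[257.4645 220.4847]
stand frame -0.08230272728583991 -0.0013755066465530356
```

View pics/w10.png

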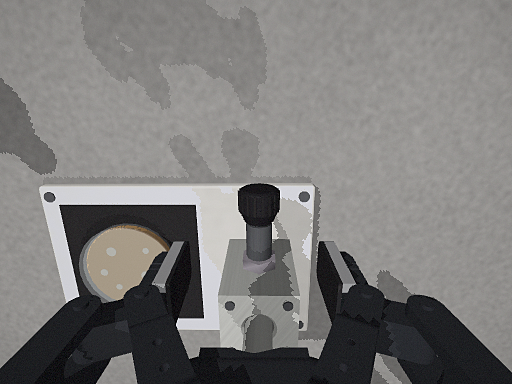

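Emit:
drive_tool(
  series=[
    [75,-0.001,0.002,-0.02,0],
    [75,0,0,-0.025,0],
    [75,0,0,-0.02,0],
    [75,0,0,-0.012,0],
    [75,0,0,-0.005,0],
  ],
)

```text
clock: 13.35
position: [0.5162, -0.2217, 0.0509]
tool_rot: [-3.113, 0.004, -2.751]
force: [0.5, -0.4, -0.1]
grip_width: 0.0641
```

```bash
cat > st.py <<'E'
from h import *
np.set_printoptions(precision=4,suppress=True)
s=bot.observe();print(s['clock'],s['position'],s['tool_rot'],'q',s['qpos'],'tz',toolR(s)[:,2],'F',s['force'],s['grip_width'])
d=np.array(s['position'][:2])-[.5877,-.1883]; print('stand frame',d@[.9193,.3936],d@[-.3936,.9193],'Fstand',s['force'][:2]@[.9193,.3936],s['force'][:2]@[-.3936,.9193])
E
python3 st.py
```

```text
13.35 [ 0.5162 -0.2217  0.0509] [-3.113   0.0045 -2.751 ] q [ 0.2145  0.6744  0.1037  1.9198 -0.0898  0.5302  2.3334] tz [ 0.015  -0.0248 -0.9996] F [ 0.4823 -0.378  -0.0759] 0.06410968872113249
stand frame -0.07893161459513684 -0.0025804004859813143 Fstand 0.2946489253876013 -0.5373137916159075
```

Emit:
drive_tool(
  series=[
    [75,-0.005,0.0015,-0.01,0.006],
    [75,0,0,-0.004,0],
    [75,0,0,-0.002,0],
    [75,0,0,0,0],
  ],
)

```text
clock: 13.75
position: [0.5119, -0.2206, 0.0358]
tool_rot: [-3.111, 0.007, -2.745]
force: [-0.2, -1.2, -0.2]
grip_width: 0.064
```

```bash
python3 st.py; python3 - <<'E'
from h import *
im=bot.grab_frame('wrist'); sm=bot.grab_frame('side')
cv2.imwrite('pics/w11.png',cv2.resize(np.hstack([cv2.resize(im[100:340,130:370],(560,560)),cv2.resize(sm[120:280,190:350],(560,560),interpolation=cv2.INTER_CUBIC)])[:,:,::-1],(800,400),interpolation=cv2.INTER_AREA))
E
```

```text
13.75 [ 0.5119 -0.2206  0.0358] [-3.1112  0.0066 -2.7448] q [ 0.2198  0.6947  0.0965  1.9371 -0.0904  0.4893  2.34  ] tz [ 0.0178 -0.0255 -0.9995] F [-0.1794 -1.2068 -0.1592] 0.06395209691191465
stand frame -0.08236524120593629 9.26716264708237e-05 Fstand -0.639942697910844 -1.0387601434045344
```

View pics/w11.png

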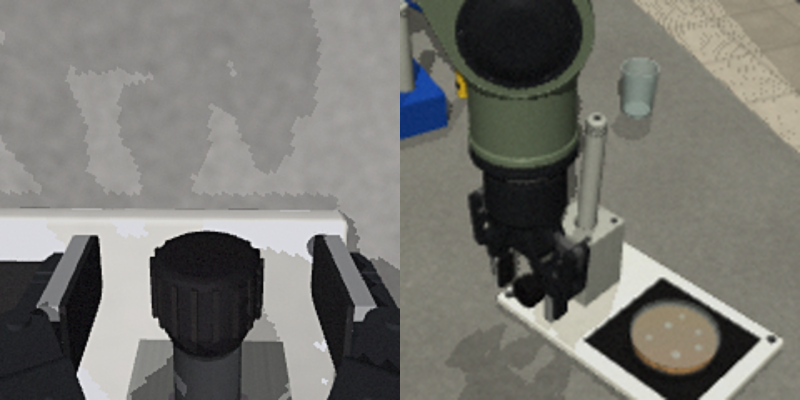

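Knob (207 in left panel) sits midway between the pads; post still upright and clear of the arm. Closing on the knob.

Emit:
drive_tool(
  series=[
    [0,0,0,0,0],
    [0,0,0,0,0],
    [0,0,0,0,0],
    [0,0,0,0,0],
    [0,0,0,0,0],
  ],
  newtons=70,
)

```text
clock: 14.35
position: [0.5124, -0.2204, 0.0371]
tool_rot: [-3.111, 0.007, -2.745]
force: [0.4, -0.3, -4.4]
grip_width: 0.0276
```

```bash
python3 st.py
```

```text
14.35 [ 0.5124 -0.2204  0.0371] [-3.1109  0.0074 -2.7446] q [ 0.2194  0.6925  0.0965  1.9367 -0.0904  0.4911  2.34  ] tz [ 0.0187 -0.0254 -0.9995] F [ 0.4451 -0.3351 -4.3733] 0.027564648119526868
stand frame -0.0819147911199258 0.00011486478202845826 Fstand 0.27725115337270967 -0.4832835959951824
```

Emit:
drive_tool(
  series=[
    [0,-0.003,-0.0013,-0.0005,0],
    [0,-0.003,-0.0013,-0.0005,0],
    [0,-0.003,-0.0013,0,0],
    [0,-0.003,-0.0013,0,0],
  ],
)

```text
clock: 14.75
position: [0.5052, -0.2235, 0.0372]
tool_rot: [-3.108, 0.016, -2.741]
force: [8.3, 2.2, -11.4]
grip_width: 0.0277
```

```bash
python3 st.py
```

```text
14.75 [ 0.5052 -0.2235  0.0372] [-3.1081  0.0161 -2.741 ] q [ 0.2359  0.684   0.0887  1.9574 -0.0906  0.4698  2.355 ] tz [ 0.0279 -0.0245 -0.9993] F [  8.2953   2.2399 -11.354 ] 0.027678035141120588
stand frame -0.08965517491137828 9.842454746624018e-05 Fstand 8.507555328593421 -1.2058692432915532
```

Spring force 8.5 N at 7.7 mm travel: as specified. Continuing to the stop.

Emit:
drive_tool(
  series=[
    [0,-0.003,-0.0013,-0.001,0],
    [0,-0.003,-0.0013,-0.001,0],
    [0,-0.003,-0.0013,-0.0005,0],
  ],
)

```text
clock: 15.05
position: [0.502, -0.225, 0.0371]
tool_rot: [-3.105, 0.027, -2.737]
force: [8.6, 5.0, -3.5]
grip_width: 0.0274
```

```bash
python3 st.py
```

```text
15.05 [ 0.502  -0.225   0.0371] [-3.1048  0.0267 -2.7375] q [ 0.2488  0.6782  0.0803  1.9714 -0.092   0.4509  2.3666] tz [ 0.039  -0.0233 -0.999 ] F [ 8.5952  4.9995 -3.4654] 0.027440153902564348
stand frame -0.09316726847613864 2.0839262954773307e-05 Fstand 9.869390383479638 1.2129735339462049
```

Emit:
drive_tool(
  series=[
    [0,-0.004,-0.0017,-0.0005,0],
    [0,-0.004,-0.0017,-0.0005,0],
  ],
)

```text
clock: 15.25
position: [0.4989, -0.2264, 0.0372]
tool_rot: [-3.102, 0.035, -2.735]
force: [23.1, 11.1, -10.6]
grip_width: 0.0273
```

```bash
python3 st.py
```

```text
15.25 [ 0.4989 -0.2264  0.0372] [-3.1019  0.035  -2.7345] q [ 0.2602  0.6731  0.0733  1.9838 -0.0928  0.4351  2.3768] tz [ 0.0478 -0.0226 -0.9986] F [ 23.1077  11.1153 -10.6414] 0.027309055364989697
stand frame -0.09665254676712262 -4.936250925045728e-05 Fstand 25.617887955564772 1.1231376945988094
```

Force jumped to 25.6 N at ≈15 mm travel: at the stop. Holding with a small continued pull and looking.

Emit:
drive_tool(
  series=[
    [0,-0.002,-0.0009,0,0],
    [0,-0.002,-0.0009,0,0],
  ],
)

```text
clock: 15.45
position: [0.4991, -0.2263, 0.0373]
tool_rot: [-3.1, 0.042, -2.732]
force: [14.0, 4.9, -15.1]
grip_width: 0.0273
```

```bash
python3 st.py; python3 - <<'E'
from h import *
im=bot.grab_frame('wrist'); sm=bot.grab_frame('side')
cv2.imwrite('pics/w12.png',cv2.resize(np.hstack([cv2.resize(im[100:340,130:370],(560,560)),cv2.resize(sm[120:280,190:350],(560,560),interpolation=cv2.INTER_CUBIC)])[:,:,::-1],(800,400),interpolation=cv2.INTER_AREA))
sd=bot.camera_info('side')
for z in (.219,.195): print(proj(sd,(.587,-.190,z)))
E
python3 st.py
```

```text
15.45 [ 0.4991 -0.2263  0.0373] [-3.0998  0.042  -2.7318] q [ 0.2659  0.6709  0.0677  1.9886 -0.0939  0.4257  2.3818] tz [ 0.0551 -0.0216 -0.9982] F [ 13.9698   4.8637 -15.0884] 0.02733099714465128
stand frame -0.0964111675674351 -4.642665198621919e-06 Fstand 14.756777567377496 -1.027324900051465
[266.00528546 166.94714149]
[265.57304845 175.44020531]
15.55 [ 0.4991 -0.2263  0.0373] [-3.0998  0.042  -2.7319] q [ 0.266   0.6709  0.0676  1.9886 -0.0939  0.4256  2.3818] tz [ 0.0552 -0.0216 -0.9982] F [ 15.2825   4.7737 -14.3733] 0.028018816030953526
stand frame -0.09642378043960188 -3.2040388419858965e-05 Fstand 15.928142423353027 -1.6266929938408428
```

View pics/w12.png

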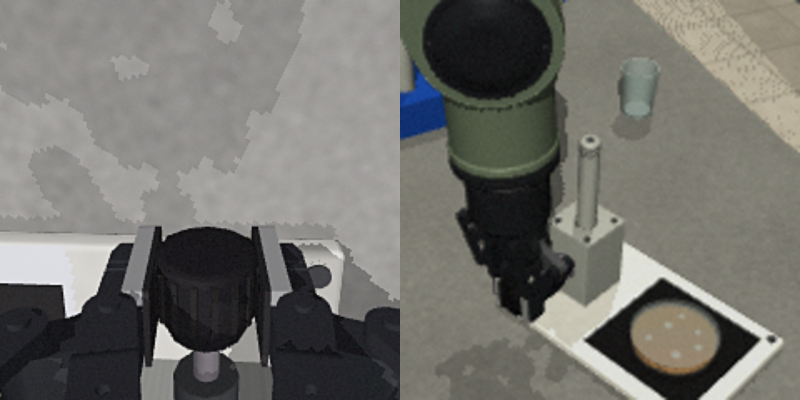

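Post dropped: its top in the side panel went from (596,118) to (590,142), 9.6 px vs 8.5 px predicted for 24 mm. Adding a bit more pull margin for the hold.

Emit:
drive_tool(
  series=[
    [0,-0.003,-0.0013,-0.0015,0],
  ],
)

```text
clock: 15.65
position: [0.4992, -0.2264, 0.0367]
tool_rot: [-3.098, 0.047, -2.73]
force: [9.6, 14.4, 36.4]
grip_width: 0.0277
```

```bash
python3 st.py; python3 - <<'E'
from h import *
import time
for i in range(6): im=bot.grab_frame('wrist')
sm=bot.grab_frame('side')
cv2.imwrite('pics/w13.png',cv2.resize(np.hstack([cv2.resize(im[100:340,130:370],(560,560)),cv2.resize(sm[120:280,190:350],(560,560),interpolation=cv2.INTER_CUBIC)])[:,:,::-1],(800,400),interpolation=cv2.INTER_AREA))
cv2.imwrite('pics/s13.png',sm[:,:,::-1])
E
python3 st.py
```

```text
15.65 [ 0.4992 -0.2264  0.0367] [-3.0981  0.0469 -2.7302] q [ 0.2703  0.6705  0.0636  1.992  -0.0947  0.4177  2.3855] tz [ 0.0603 -0.0211 -0.998 ] F [ 9.5635 14.3954 36.4192] 0.027696724047974474
stand frame -0.09637752132152201 -0.00016609187663894608 Fstand 14.457724792729085 9.469462318361195
16.0 [ 0.4992 -0.2263  0.037 ] [-3.098   0.0472 -2.7302] q [ 0.2703  0.67    0.0635  1.9922 -0.0947  0.4178  2.3854] tz [ 0.0606 -0.0211 -0.9979] F [11.4283 11.0733 12.9982] 0.027602608633696617
stand frame -0.09631970067325483 -0.00012347793888254903 Fstand 14.8644863376351 5.6815478450926
```

View pics/w13.png

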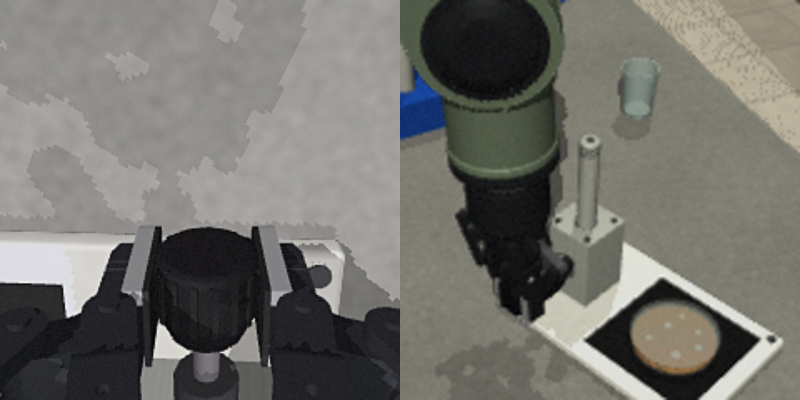

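View pics/s13.png

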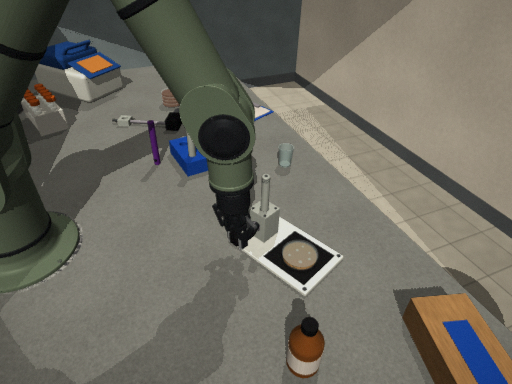

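Emit:
drive_tool(
  series=[
    [0,-0.005,-0.0022,0.0,0],
  ],
)

```text
clock: 16.1
position: [0.499, -0.2264, 0.0376]
tool_rot: [-3.095, 0.055, -2.727]
force: [37.5, 12.2, -43.0]
grip_width: 0.0272
```

```bash
python3 st.py; python3 - <<'E'
from h import *
for i in range(10): im=bot.grab_frame('side')
im=bot.grab_frame('wrist')
cv2.imwrite('pics/w14.png',im[:,:,::-1])
E
python3 st.py
```

```text
16.1 [ 0.499  -0.2264  0.0376] [-3.0954  0.0545 -2.7269] q [ 0.277   0.6665  0.0574  1.998  -0.0953  0.4082  2.3912] tz [ 0.0684 -0.0203 -0.9975] F [ 37.5045  12.2254 -43.0115] 0.02723189274976786
stand frame -0.09652925500958795 -9.167502647267425e-05 Fstand 39.28983839307778 -3.522928031334756
16.65 [ 0.499  -0.2264  0.0374] [-3.0955  0.0544 -2.7266] q [ 0.277   0.667   0.0572  1.9978 -0.0951  0.408   2.3913] tz [ 0.0682 -0.0202 -0.9975] F [ 28.6982  13.045  -19.6093] 0.02770113462181853
stand frame -0.09649949309109612 -0.00010324482789764396 Fstand 31.516744509046628 0.6966402921065386
```

View pics/w14.png

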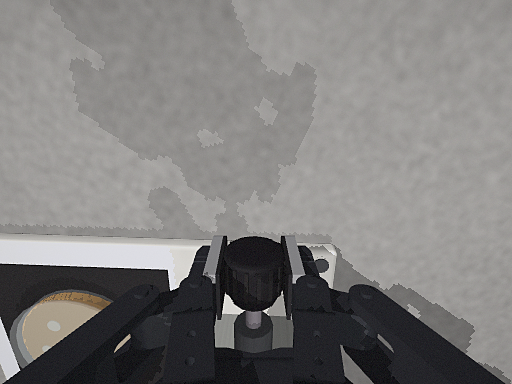

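Knob held back with shaft exposed (wrist (254,270)), steady ~31 N pull, well above the 11 N spring and not slipping. Handing in.

```bash
python3 -c "
from workcell import bot
print(bot.job_done())"
```

```text
the job is handed in; nothing more can be done
None
```

The slim post is home in the socket, and I handed the job in at 16.65 s with the gripper still holding the knob fully back.

**Which post:** The post in the rack's +y hole measured 19.7 mm in diameter and the other 23.9 mm, so I took the slim one. I slid it in hole end down until it met the plunger nose (17 N, foot about 59 mm above the table), released it, and it stood by itself.

**Knob and drop:** I pulled the knob about 15 mm to its stop. The spring force rose as specified, then jumped at the stop. In the side view the post's top dropped 9.6 px, against 8.5 px predicted for 24 mm, so it is at the bottom of the socket.

**Last checks:**
- The pull was about 31 N against an 11 N spring. It had eased from 39 N over the last 0.55 s, with the position steady to about 0.2 mm and no visible slip.
- The thick post was still in the rack in the last view that showed it clearly. In the final side view the arm partly hid it.
- The dish, beaker and bottle looked undisturbed.

**Deviations:**
- The tool tilted slowly during the moves, up to about 4° by the end. The moves cannot command tilt, so I could not correct it.
- Triangulated heights of the post tops came out about 5 mm low. The side view put the bore about 4 mm off the wrist view, so I relied on the wrist camera for the insertion.

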